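# Clamp a glass sample panel to the display easel

### The job

Take the amber glass sample panel out of the rack and stand it upright on the ledge of the leaning wooden easel, resting back against the narrow backboard and centred on it; let go of it there. Then squeeze the red spring clamp off its metal post and let it close over the middle of the top edge, well down, so that its jaws grip panel and backboard together. Do not let the panel fall flat, and leave the other panels and the brush, the blue box, the spool and the jar where they are.

Things in the scene. Friction and masses are not known exactly. Their poses are not given: they have to be found in the camera images.
- amber: amber fused-glass panel with pale stripes, a slab 120 mm high, 56 mm wide, 8 mm thick, 130 g, upright in one of the rack's slots. Origin: centre of its lower edge; z up its height, y along its width, x through its thickness (alike both ways round). Grip it across its 56 mm width near the top: the backboard is narrower, so fingers pass on either side of it
- blue: blue panel of the same size in another slot; stays there
- green: green panel of the same size in another slot; stays there
- rack: dark wooden rack, fixed, 150 x 70 mm. Origin: centre of its underside. Three slots 45 mm apart along its x (at -45, 0, 45 mm), each 9.6 mm wide and 60 mm long in y; slot floor 12 mm and slot tops 36 mm above the table. Which panel is in which slot varies
- easel: wooden easel, fixed, base 160 x 110 x 10 mm. Origin: centre of its underside. Its backboard leans 30 degrees from vertical: the top leans towards the easel's -x (roughly towards the robot) and its face looks to +x and up
- back: the easel's backboard with ledge, a tilted frame. Origin: mid-width on the board's face where it meets the ledge top, 35 mm above the table. z runs up along the board, x out of its face, y along its width. Board 40 mm wide, 6 mm thick (x -6 to 0), top edge at z = 120 mm. The ledge is square to the board, 70 mm wide, with a 7 mm high lip from x = 14 mm
- back_top (a point): middle of the top edge of the board's face (x = 0, y = 0, z = 120 mm of back). A well-seated panel has its origin at x = 4, y = 0, z = 0 mm of back, its z along that z, its top level with the board's: together they are 14 mm thick, from x = -6 to 8 mm
- clip: red spring clamp, 128 mm tall, 100 g, loose, shut on the post's top, jaws down, handles splayed up. Origin: on the hinge pin (radius 8, length 40 mm), midway between the halves; with joint 0, z runs up between the handles, y along the pin, x from half to half (either way round is alike). The frame is fixed to the +x half. Jaw pads 36 mm wide (y), z = -60 to -32 mm
- clip_handles (a point): point between the clamp's handles, 42 mm above the pin (on clip's z), where to squeeze. Handles are 32 mm wide (y), end 68 mm above the pin and measure 43 mm over their backs here, 53 mm at the top; at the open stop about 27 mm and parallel. It takes 6 N to start opening, 10 N fully; a 30 N grip holds the clamp firmly
- clip_jaw (a joint): opening angle (rad) of the clamp: 0 = pads parallel, 14 mm apart (shut on the post, or on panel and board together), -0.12 = shut on nothing, 0.40 = fully open, a stop: pads 38 mm apart at the tips, 27 mm at their upper ends, each half swung 0.2 rad. A spring shuts it; squeezing the handles along x opens it
- post: fixed metal post where the clamp is kept: base 100 x 90 x 12 mm, upright plate 14 mm thick (x), 60 mm wide (y), its top 92 mm above the table. Origin: centre of its underside. The clamp's pin starts 20 mm above the post's top
- post_top (a point): middle of the post's top edge
- brush: brush lying on the table, 170 mm long; a bystander
- matches: small blue box, 55 x 36 x 16 mm; a bystander
- spool: copper wire spool, 48 mm wide, 50 mm high; a bystander
- jar: small jar with steel cap, 56 mm wide, 70 mm high; a bystander
Things that resemble listed ones, but are neither listed nor needed, are in the scene too. What is meant by the post is not green, and is the larger of those in its own colour.

How it is judged (in metres and radians):
On the way, in this order (a step that is already met when the one before it is completed fails the run):
1. the amber panel stands on the easel's ledge against the backboard, let go (x of amber in the frame of back between -0.001 and 0.009 m and y of amber in the frame of back between -0.012 and 0.012 m and z of amber in the frame of back between -0.004 and 0.004 m and angle between the z axis of amber and the z axis of back, either way round below 0.07 rad and angle between the x axis of amber and the x axis of back, either way round below 0.12 rad and contact force between the fingers and amber below 0.1 N), for 0.3 s.
2. the fingers hold the clamp squeezed open, off its post (value of joint clip_jaw above 0.2 rad and contact force between the fingers and clip above 2 N and distance between clip and post_top above 0.05 m), for 0.2 s.
At the end, for the whole second after the job is handed in: Panel on the ledge: within 4 mm in height, 12 mm of the middle, -1 to 9 mm off the face, in line to 0.07 rad, turned under 0.12. Clamp shut on panel and board (over 1 N each, jaw -0.07 to 0.1), pin within 15 mm of the middle, 4 to 43 mm above the top edge, in line to 0.3 rad. Both at rest (x of amber in the frame of back between -0.001 and 0.009 m and y of amber in the frame of back between -0.012 and 0.012 m and z of amber in the frame of back between -0.004 and 0.004 m and angle between the z axis of amber and the z axis of back, either way round below 0.07 rad and angle between the x axis of amber and the x axis of back, either way round below 0.12 rad and linear speed of each of amber, clip below 0.02 m/s and value of joint clip_jaw between -0.07 and 0.1 rad and contact force between clip and amber above 1 N and contact force between clip and back above 1 N and y of clip in the frame of back between -0.015 and 0.015 m and z of clip in the frame of back between 0.124 and 0.163 m and angle between the z axis of clip and the z axis of back, either way round below 0.3 rad and angle between the y axis of clip and the y axis of back, either way round below 0.3 rad); the robot touches nothing.
It fails at once if the amber panel falls flat (angle between amber's own z axis and vertical above 1 rad).
It fails at once if a panel left in the rack is moved more than 20 mm (distance of any of blue, green from where it was at the start of the episode above 0.02 m).
It fails at once if a bystander on the table is moved more than 30 mm (distance of any of brush, matches, spool, jar from where it was at the start of the episode above 0.03 m).
It also fails if it takes over 66 s, if anything falls off the work surface, if the arm or the gripper's body presses on something with over 40 N, if the wrist force passes 120 N, or if a joint passes its speed limit or range.

### The arm

A 7-joint arm with a two-finger parallel gripper is mounted at the origin on the work surface. World frame = base frame: x ahead of the robot, y to its left, z up, the work surface at z = 0. Lengths are in m, angles in degrees, forces in N, time in s.
With the tool pointing down it reaches from about 0.425 to 0.95 m from the base axis. Payload 4.7 kg.
Tool frame: the origin (TCP) lies at the very end of the fingers, on their centre line; the grasp point (between the pads) lies 19 mm behind it; y points along the fingers, x is the direction in which the jaws open and shut, and the axes are right-handed (so a half turn about y gives the same grasp; the last joint's range is limited). The gripper opens to 85 mm and grips with 20 to 120 N. Pads are 22 mm wide; open, the fingers measure 114 mm over their backs; the gripper's body (76 mm by 85 mm) begins 54 mm behind the grasp point. The pads swing forward as they close: fully open they stand 13 mm farther back than shut.
Start: joints at [-71.843, 26.849, -2.785, 87.806, 1.381, 65.374, -4.715], TCP at [0.229, 0.635, 0.231] pointing down, gripper open.
Joint ranges: [-148.3, 148.3], [-19.14, 114.17], [-79.39, 73.82], [5.75, 140.21], [-59.74, 239.74], [12.07, 113.84], [-152.46, 152.46]. Speed limits (degrees/s): [147.25, 147.25, 180, 180, 180, 180, 180].

### API

Orientations are given as [roll, pitch, yaw] about the fixed x, y, z axes, in that order (R = Rz(yaw) Ry(pitch) Rx(roll)).
In Python, from station import read_state, camera, calibration, sign_off, find_in, outline_of, landmark_of gives the robot as it stands.
- The arm moves only by the tool step_arm, never from a script. Its argument "targets" is a list of rows, each a list of 3 entries, a list of its own where there are three numbers: the turn, a rotation vector about the tool's x, y, z in degrees, then the shift along the tool's x, y, z in mm, then the opening, from 0 (shut) to 1 (fully open). A call has 1 to 20 rows; each row shifts and turns the commanded pose from where the row before left it, along the tool's axes as they then stand; what a row does not reach is not made up. A row lasts 1/8 s, in which the tool goes at most 62.5 mm and 10.7 degrees, less where a joint would pass 70% of its speed; a pose out of reach is approached as far as the arm can. A call with a gripper value outside its range is refused whole. The fingers move at their own pace and stop on an object; "force" is the grip in N (left out, the last holds). Time passes only in rows, so rows that do not move let the fingers close. It gives the time, the measured TCP pose, the force and the opening at its end, in the units of the state.
- read_state(): the state, without advancing time (a new reading comes with each control period).
- camera(name): name is "scene" or "top"; returns (picture, depth): 420x560x3 uint8, red, green, blue; 420x560 float32, m along the optical axis (not along the pixel's ray), 0 where there is no reading.
- calibration(name): a dict with "fx", "fy", "cx", "cy" (pixels), "k1" (the pictures are not rectified: a ray, as slopes to the right and down, at radius r is drawn at 1 + k1 r^2 times it, then the intrinsics apply), "world_from_camera" (4x4, takes a point from camera to world coordinates). Camera axes: x right, y up, looking along -z (the intrinsics and any distortion apply to the point x, -y, -z); pixel columns grow to the right and rows downward; lengths in m; the calibration is good to about 2 mm. A picture is of the moment at which its call begins. calibration takes no time and is no camera call.
- sign_off(): hands the job in, once; it reports no verdict.
Trained networks look in the newest picture that a camera, given by its name, has taken for a name from the list of things; names that differ only in an ending like _2 or _b are one class to them, and where a whole thing is asked for, a point or a joint stands for the part that bears it (a point fixed in the world has none). Each returns a list of dicts, best first, with "conf" (0 to 1); they miss things now and then, are a little off and sometimes report something else, mostly with a low value. They report only what shows in the picture. A call takes as long as a camera call. They do not tell look-alikes from the thing itself.
- find_in(camera, target): "location" ([column, row] in pixels, amid what is visible of it).
- outline_of(camera, target): "region" (420x560 bool, what is visible of it) and "location" ([column, row] in pixels, amid what is visible of it).
- landmark_of(camera, target): "location" ([column, row] in pixels: a listed point, or the origin of a listed thing).
The state is a dict: "time_s": time; "joint_pos": joint angles; "dq": joint speeds; "tau": joint torques, N m; "ee_pos": TCP position; "eef_rot": TCP orientation; "force": force on the tool from outside, world axes, zero at the start; "moment": the same for the moment, N m; "finger_gap": finger opening in m.
Only numpy, scipy, OpenCV 4.12 (cv2) and the standard library are available. Lean on these libraries where they do the work, as an engineer would, in place of code of your own. Each camera call takes 0.05 s, during which the arm holds its last target. There are 200 camera calls.

## Working session

There is one attempt and no reset: what is moved stays moved. The work goes in short steps, Python scripts to look and compute and a tool call to move; the robot and the scene stay as the last step left them, time stands still between calls to the robot, and variables do not carry over. Pictures are saved under pics/ and viewed, about 8 in all and at most 12, crops included, and the job is handed in when it is done.

Besides the shell and the picture viewer there is one more tool, called after ">>>" as name(argument=value, ...), one argument or row to a line, values as JSON. step_arm: Moves the arm, as the interface text tells. Its arguments: {"type":"object","properties":{"targets":{"type":"array"},"force":{"type":"number"}},"required":["targets"]}

```bash
mkdir -p pics; ls
cat > h.py <<'E'
import numpy as np, cv2
from scipy.spatial.transform import Rotation as R
from station import *
def save(n,p): cv2.imwrite('pics/'+n,cv2.cvtColor(p,cv2.COLOR_RGB2BGR))
def rays(cam,uv):
    c=calibration(cam); uv=np.asarray(uv,float).reshape(-1,1,2)
    K=np.array([[c['fx'],0,c['cx']],[0,c['fy'],c['cy']],[0,0,1.]])
    p=cv2.undistortPoints(uv,K,np.array([c['k1'],0,0,0,0.]),None,None).reshape(-1,2)
    # cv2 distort: x*(1+k1 r^2), same model
    return p,np.array(c['world_from_camera'])
def world(cam,uv,d):
    p,T=rays(cam,uv); d=np.asarray(d,float).reshape(-1)
    P=np.c_[p[:,0]*d,-p[:,1]*d,-d]
    return P@T[:3,:3].T+T[:3,3]
def cloud(cam,depth,mask=None):
    m=depth>0
    if mask is not None: m&=mask
    v,u=np.nonzero(m); return world(cam,np.c_[u,v],depth[v,u])
def proj(cam,P):
    c=calibration(cam);T=np.linalg.inv(np.array(c['world_from_camera']));P=np.atleast_2d(P)
    q=P@T[:3,:3].T+T[:3,3]; x=q[:,0]/-q[:,2]; y=-q[:,1]/-q[:,2]; f=1+c['k1']*(x*x+y*y)
    return np.c_[c['fx']*x*f+c['cx'],c['fy']*y*f+c['cy']]
E
python3 - <<'E'
from h import *
print(read_state())
for c in('scene','top'):
    p,d=camera(c); save(c+'0.png',p); np.savez(c+'0.npz',p=p,d=d); print(c,calibration(c))
    for n in 'amber blue green rack easel back clip post brush matches spool jar'.split():
        for r in outline_of(c,n):
            if r['conf']<.15: continue
            m=r['region']; P=cloud(c,d,m); print(n,round(r['conf'],2),np.round(r['location']),m.sum(),np.round(np.median(P,0),3) if len(P) else '')
    for n in ['back_top','clip_handles','post_top','clip','amber','back','easel','rack','post']:
        print(n,[(round(r['conf'],2),np.round(r['location'],1).tolist()) for r in landmark_of(c,n)])
cv2.imwrite('pics/both0.png',np.hstack([cv2.imread('pics/scene0.png'),cv2.imread('pics/top0.png')])[:, :])
E
```

```text
pics
{'time_s': 0.0, 'joint_pos': array([-71.84441042,  26.89490164,  -2.78492252,  87.87391338,
         1.38394488,  65.37475244,  -4.71469998]), 'dq': array([ 0.04803924, -0.00931324,  0.03489944,  0.06516415, -0.04626285,
       -0.0019324 , -0.09271254]), 'tau': array([ 2.09538630e-04, -5.10316300e+01, -4.60698316e-02, -2.37712365e+01,
        1.08417613e-02,  7.68514787e-03,  1.57063414e-05]), 'ee_pos': array([0.22857507, 0.63450079, 0.23028836]), 'eef_rot': array([-90.00660889,   0.10971168,  70.19297502]), 'force': array([-0.1421307 , -0.15286281,  0.02751924]), 'moment': array([ 0.02801841, -0.05021903,  0.04609664]), 'finger_gap': 0.08533052511542363}
scene {'fx': 492.91800350399984, 'fy': 492.91800350399984, 'cx': 273.0162677182735, 'cy': 213.89322433212547, 'k1': -0.008756956280201738, 'world_from_camera': array([[-0.64941744, -0.56931741,  0.50411772,  1.00755032],
       [ 0.76042497, -0.48907095,  0.42727447,  0.42868608],
       [ 0.00329454,  0.6608232 ,  0.75053437,  0.84993098],
       [ 0.        ,  0.        ,  0.        ,  1.        ]])}
amber 0.55 [151. 229.] 9
[... 2296 characters left out ...]
brush 0.81 [282. 242.] 714 [ 0.412 -0.018  0.018]
spool 0.85 [197. 155.] 292 [0.643 0.215 0.049]
spool 0.67 [357. 154.] 439 [ 0.653 -0.21   0.067]
spool 0.52 [282. 245.] 718 [ 0.412 -0.018  0.018]
jar 0.64 [357. 153.] 389 [ 0.652 -0.209  0.068]
back_top [(0.82, [272.4, 160.2]), (0.68, [229.4, 240.9])]
clip_handles [(0.73, [399.1, 210.7])]
post_top [(0.92, [329.4, 227.6]), (0.76, [389.7, 213.7]), (0.64, [373.8, 286.5])]
clip [(0.79, [397.7, 211.1])]
amber [(0.45, [149.4, 221.7])]
back [(0.61, [268.6, 143.3])]
easel [(0.88, [273.1, 161.5])]
rack [(0.74, [270.9, 161.4]), (0.69, [144.9, 210.7]), (0.59, [146.4, 208.8])]
post [(0.94, [366.7, 285.7]), (0.86, [329.2, 225.2]), (0.56, [380.9, 215.5])]
```

Run:
```python
import cv2,numpy as np
a=cv2.imread('pics/scene0.png');b=cv2.imread('pics/top0.png')
cv2.imwrite('pics/a.png',cv2.resize(a,(784,588),interpolation=cv2.INTER_CUBIC))
c1=cv2.resize(a[260:410,340:480],None,fx=2.8,fy=2.8,interpolation=cv2.INTER_CUBIC)
c2=cv2.resize(b[150:270,90:220],None,fx=2.8,fy=2.8,interpolation=cv2.INTER_CUBIC)
h=max(c1.shape[0],c2.shape[0]);f=lambda c:cv2.copyMakeBorder(c,0,h-c.shape[0],0,0,cv2.BORDER_CONSTANT)
cv2.imwrite('pics/b.png',np.hstack([f(c1),f(c2)]))
```

```text
(no output)
```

View pics/a.png

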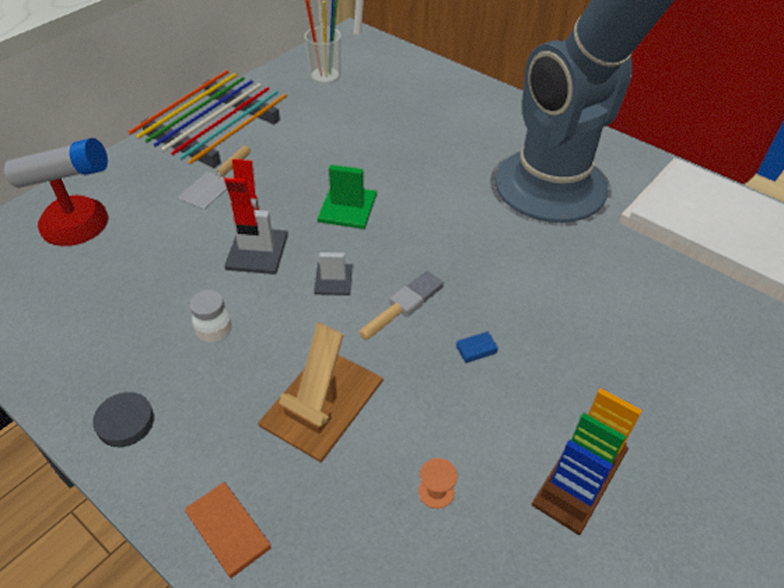

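View pics/b.png

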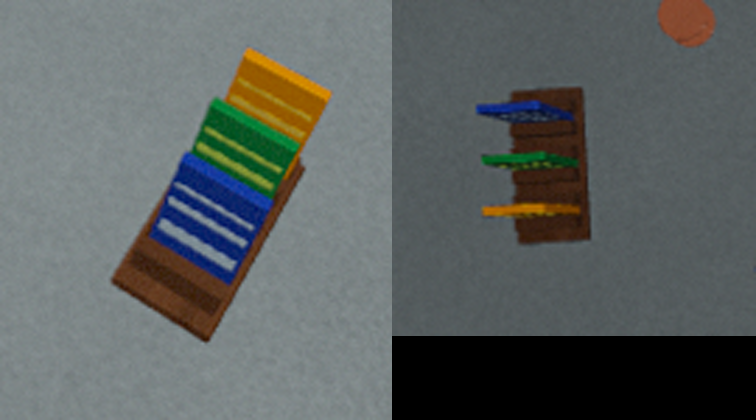

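View pics/top0.png

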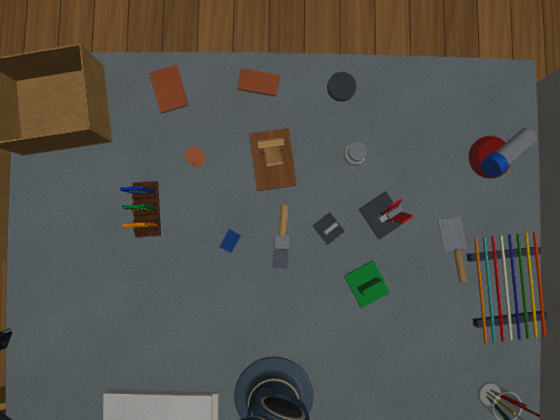

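Amber candidates: the upright orange panel in the rack (scene 440,293; top 140,223), and the flat orange slabs (top 169,88 and 259,82; scene ~163,378). I choose the striped upright one in the rack, in the slot nearest the robot. The crop confirms it. Post candidates: grey with the clamp (scene 184,180), small grey (238,195), green (248,140). I choose the larger grey one carrying the clamp.

```bash
cat > fit.py <<'E'
from h import *
D={c:np.load(c+'0.npz') for c in('scene','top')}
def pts(c,sel,box,zr):
    p,d=D[c]['p'],D[c]['d']; hsv=cv2.cvtColor(p,cv2.COLOR_RGB2HSV).astype(int)
    P=cloud(c,d); v,u=np.nonzero(d>0); H=hsv[v,u]
    m=sel(H[:,0],H[:,1],H[:,2])&(P[:,0]>box[0])&(P[:,0]<box[1])&(P[:,1]>box[2])&(P[:,1]<box[3])&(P[:,2]>zr[0])&(P[:,2]<zr[1])
    return P[m]
def rect(P): 
    r=cv2.minAreaRect((P[:,:2]*1000).astype(np.float32)); return np.round(r[0],1),np.round(r[1],1),round(r[2],1)
def plane(P):
    for _ in range(5):
        c=P.mean(0); n=np.linalg.svd(P-c,full_matrices=False)[2][2]; e=(P-c)@n; P=P[abs(e)<max(2*e.std(),.001)]
    return c,n*np.sign(n[0]),e.std(),len(P)
E
python3 - <<'E'
from fit import *
any_=lambda h,s,v:h>=0
for c in D:
    print(c,'table',plane(pts(c,any_,(.35,.7,-.1,.3),(-.02,.006))[:, [2,0,1]])[:3])
    A=pts(c,lambda h,s,v:(h>12)&(h<32)&(s>150)&(v>90),(.42,.52,.28,.42),(.03,.16))
    print('amber',len(A),A.min(0),A.max(0),plane(A),'top',A[A[:,2]>.12].mean(0) if (A[:,2]>.12).any() else '')
    t=A[A[:,2]>A[:,2].max()-.012];print('toprect',rect(t))
    for n,f in (('blue',lambda h,s,v:(h>105)&(h<130)&(s>150)),('green',lambda h,s,v:(h>40)&(h<80)&(s>150))):
        B=pts(c,f,(.42,.62,.28,.42),(.03,.16)); print(n,len(B),rect(B[B[:,2]>B[:,2].max()-.012]),plane(B)[:2])
    K=pts(c,lambda h,s,v:(h<20)&(s>80),(.38,.64,.27,.43),(.004,.05)); print('rack',len(K),rect(K))
    E=pts(c,lambda h,s,v:(h<25)&(s>60),(.5,.8,-.1,.15),(.005,.016)); print('easelbase',len(E),rect(E))
    Bk=pts(c,lambda h,s,v:(h<30)&(s>40),(.5,.8,-.06,.08),(.06,.2)); print('board',len(Bk),Bk.min(0),Bk.max(0),plane(Bk))
    C=pts(c,lambda h,s,v:((h<6)|(h>174))&(s>150),(.4,.6,-.4,-.2),(.04,.3)); print('clip',len(C),C.min(0),C.max(0),rect(C))
    Q=pts(c,lambda h,s,v:(s<90)&(v<110),(.4,.6,-.4,-.2),(.008,.016)); print('postbase',len(Q),rect(Q))
E
```

```text
scene table (array([-1.91770003e-04,  5.30641095e-01,  1.38872799e-01]), array([ 9.99998981e-01, -5.58617221e-04,  1.31337493e-03]), np.float64(0.0011855790218484876))
amber 721 [0.44248323 0.32156348 0.03263825] [0.50310672 0.37632805 0.13493062] (array([0.46396061, 0.34982942, 0.10609914]), array([0.9971056 , 0.07552299, 0.00875811]), np.float64(0.0008902557839612896), 590) top [0.46272386 0.34935765 0.12841258]
toprect (array([479.4, 349.7]), array([46.5, 54.3]), 3.3)
blue 816 (array([550.8, 356.7]), array([10.2, 54.4]), 3.8) (array([0.55376173, 0.35752271, 0.0915675 ]), array([9.97171645e-01, 7.51566033e-02, 4.42656970e-04]))
green 608 (array([506.3, 350.9]), array([ 9.8, 54.3]), 5.3) (array([0.50904052, 0.35164798, 0.10797707]), array([0.99725022, 0.07408749, 0.00174353]))
rack 1021 (array([507.3, 351.8]), array([150. ,  68.6]), 4.3)
easelbase 2383 (array([613.5,   3.7]), array([226.1, 111.3]), 8.9)
board 903 [ 0.60844061 -0.01707048  0.06006722] [0.66441233 0.03014314 0.14081968] (array([0.63573449, 0.00753238, 0.10113762]), array([0.85625426, 0.12639292, 0.50085275]), np.float
[... 852 characters left out ...]
een 138 (array([504.1, 350.5]), array([ 7.8, 53.4]), 4.6) (array([0.50371512, 0.34215319, 0.10807573]), array([ 0.99386545,  0.10550963, -0.03315397]))
rack 1019 (array([504.1, 361. ]), array([147.9,  90.9]), 3.9)
easelbase 1694 (array([611.5,   2.7]), array([227.4, 108.1]), 8.1)
board 237 [ 0.60787914 -0.01410147  0.06077373] [0.66144427 0.02961571 0.14058587] (array([0.63519044, 0.00752788, 0.10211455]), array([0.85353828, 0.1335306 , 0.50362882]), np.float64(0.0006333567327543362), 184)
clip 221 [ 0.46784966 -0.32448181  0.08504164] [ 0.52461558 -0.27292035  0.18509425] (array([ 496. , -297.4]), array([52.5, 33.6]), 35.7)
postbase 779 (array([ 506.2, -313.3]), array([101.6, 139.3]), 33.6)
```

Run:
```python
from fit import *
yaw=8.5
Rb=(R.from_euler('z',yaw,degrees=True)*R.from_euler('y',-30,degrees=True)).as_matrix()
print(Rb)
for c in D:
    Bk=pts(c,lambda h,s,v:(h<30)&(s>40),(.5,.8,-.06,.08),(.06,.145))
    L=Bk@Rb; n=np.median(L[:,0]); F=L[abs(L[:,0]-n)<.004]
    for lo,hi in((.06,.085),(.085,.11),(.11,.135)):
        pass
    s=F[:,2]; q=np.linspace(s.min(),s.max(),5)
    print(c,'n',n,'zb max',s.max(),[ (round(F[(s>=a)&(s<=b),1].min(),4),round(F[(s>=a)&(s<=b),1].max(),4)) for a,b in zip(q[:-1],q[1:])])
    # ledge
    Lg=pts(c,lambda h,s,v:(h<30)&(s>40),(.6,.8,-.06,.08),(.025,.06)); l=Lg@Rb; print('ledge y',np.percentile(l[:,1],[0,1,50,99,100]),l[:,0].max()-n)
    y=(np.percentile(F[:,1],1)+np.percentile(F[:,1],99))/2
    # origin: Rb[:,0]*n+Rb[:,1]*y+Rb[:,2]*z with height .035
    z=(.035-Rb[2,0]*n-Rb[2,1]*y)/Rb[2,2]; O=Rb@[n,y,z]; print('back O',O,'top',O+.12*Rb[:,2])
    C=pts(c,lambda h,s,v:((h<6)|(h>174))&(s>150),(.4,.6,-.4,-.2),(.04,.3))
    for lo,hi in((.15,.17),(.17,.19)):
        t=C[(C[:,2]>lo)&(C[:,2]<hi)]; print('clip',lo,len(t),rect(t))
    pl=pts(c,lambda h,s,v:(s<60)&(v>110),(.4,.6,-.4,-.2),(.03,.1)); print('plate',len(pl),pl.max(0),rect(pl),rect(pl[pl[:,2]>.08]) if (pl[:,2]>.08).sum()>5 else '')
    Q=pts(c,lambda h,s,v:(s<90)&(v<110),(.4,.56,-.36,-.22),(.009,.0155)); print('base',rect(Q))
print(read_state()['time_s'])
```

```text
[[ 8.56512862e-01 -1.47809411e-01 -4.94507932e-01]
 [ 1.28006705e-01  9.89015863e-01 -7.39047056e-02]
 [ 5.00000000e-01  6.93889390e-18  8.66025404e-01]]
scene n 0.5959034801909948 zb max -0.18236989108485388 [(np.float64(-0.1084), np.float64(-0.0664)), (np.float64(-0.1085), np.float64(-0.0663)), (np.float64(-0.1082), np.float64(-0.0668)), (np.float64(-0.1082), np.float64(-0.0668))]
ledge y [-0.12163174 -0.1204337  -0.08198048 -0.05225843 -0.05124096] 0.024223449874875902
back O [0.67343958 0.01245107 0.035     ] top [0.61409862 0.00358251 0.13892305]
clip 0.15 204 (array([ 497.8, -297.9]), array([52.8, 32.6]), 33.4)
clip 0.17 127 (array([ 498.9, -297.4]), array([54.5, 31.3]), 34.5)
plate 289 [ 0.51734234 -0.26382488  0.09896923] (array([ 495.6, -290.9]), array([28. , 61.3]), 50.9) (array([ 496. , -290.2]), array([27.4, 60.4]), 55.0)
base (array([ 495.4, -291.1]), array([99.8, 91.8]), 35.1)
top n 0.5960014274341022 zb max -0.18038996170616314 [(np.float64(-0.1066), np.float64(-0.0669)), (np.float64(-0.1069), np.float64(-0.0678)), (np.float64(-0.1065), np.float64(-0.0671)), (np.float64(-0.1056), np.float64(-0.0676))]
ledge y [-0.12195973 -0.12100329 -0.0876627  -0.05555267 -0.05452894] 0.02104620750220243
back O [0.67349481 0.0128467  0.035     ] top [0.61415385 0.00397814 0.13892305]
clip 0.15 48 (array([ 497.2, -297.8]), array([42. , 30.1]), 33.7)
clip 0.17 77 (array([ 497. , -298.5]), array([51.8, 32.5]), 33.5)
plate 35 [ 0.4925422  -0.26558647  0.09749297] (array([ 482.1, -276.9]), array([12.4, 19. ]), 33.2) (array([ 482.1, -276.9]), array([12.4, 19. ]), 33.2)
base (array([ 493. , -292.8]), array([100.4,  90.9]), 33.4)
2.2
```

```bash
cat >> h.py <<'E'
def go(pos,rot,s=None):
    "remaining turn (deg, tool axes) and shift (mm, present tool axes) to world TCP pose; rot: matrix"
    s=s or read_state(); A=R.from_euler('xyz',s['eef_rot'],degrees=True).as_matrix()
    print('t',round(s['time_s'],2),'turn',np.round(R.from_matrix(A.T@rot).as_rotvec(degrees=True),2),'shift',np.round(1000*A.T@(np.array(pos)-s['ee_pos']),1),'F',np.round(s['force'],1),'gap',round(s['finger_gap']*1000,1),'j',np.round(s['joint_pos'],0))
def down(yaw): return R.from_euler('xyz',[-90,0,yaw],degrees=True).as_matrix()
B_O=np.array([.6735,.0126,.035]); B_R=(R.from_euler('z',8.5,degrees=True)*R.from_euler('y',-30,degrees=True)).as_matrix()
def back(p): return B_O+B_R@(np.array(p)/1000)
R_PANEL=np.c_[B_R[:,1],-B_R[:,2],-B_R[:,0]]   # tool axes when placing the panel
R_CLIP=np.c_[B_R[:,0],-B_R[:,2],B_R[:,1]]
AMB=np.array([.4595,.3487]); CLIP=np.array([.4975,-.298])
E
echo
```

>>> step_arm(
  targets=[
    [[0,0,0],[-24,4,-39],1],
    [[0,0,0],[-24,4,-39],1],
    [[0,0,0],[-24,4,-39],1],
    [[0,0,0],[-24,4,-39],1],
    [[0,0,0],[-24,4,-39],1],
    [[0,0,0],[-24,4,-39],1],
    [[0,0,0],[-24,4,-39],1],
    [[0,0,0],[-24,4,-39],1],
    [[0,-8,0],[0,0,0],1],
    [[0,-8,0],[0,0,0],1],
    [[0,-8,0],[0,0,0],1],
    [[0,0,0],[0,0,0],1],
  ],
  force=40,
)

```text
time_s: 3.7
ee_pos: [0.4573, 0.3487, 0.1994]
eef_rot: [-90.0, -0.0, 94.1]
force: [-0.0, 0.3, -0.6]
finger_gap: 0.0854
```

```bash
python3 -c "
from h import *
go([*AMB,.098],down(94.3))"
```

```text
t 3.7 turn [ 0.   -0.21  0.02] shift [ -0.2 101.4  -2.2] F [-0.   0.3 -0.6] gap 85.4 j [-40.  19.  -2. 104.   1.  57.  52.]
```

>>> step_arm(
  targets=[
    [[0,0,0],[0,20,-2],1],
    [[0,0,0],[0,25,0],1],
    [[0,0,0],[0,25,0],1],
    [[0,0,0],[0,20,0],1],
    [[0,0,0],[0,10,0],1],
    [[0,0,0],[0,0,0],1],
    [[0,0,0],[0,0,0],0],
    [[0,0,0],[0,0,0],0],
    [[0,0,0],[0,0,0],0],
    [[0,0,0],[0,0,0],0],
    [[0,0,0],[0,0,0],0],
    [[0,0,0],[0,0,0],0],
  ],
  force=40,
)

```text
time_s: 5.2
ee_pos: [0.4598, 0.3494, 0.1004]
eef_rot: [-90.1, -0.1, 94.2]
force: [1.3, 0.5, 5.0]
finger_gap: 0.0551
```

```bash
python3 -c "
from h import *
go([*AMB,.198],down(94.3))
p,d=camera('scene');save('s1.png',cv2.resize(p[230:380,340:500],None,fx=3,fy=3))"
```

```text
t 5.2 turn [ 0.1  -0.11  0.08] shift [ -0.6 -97.6   0.2] F [1.3 0.5 5. ] gap 55.1 j [-40.  26.  -2. 109.   1.  45.  52.]
```

View pics/s1.png

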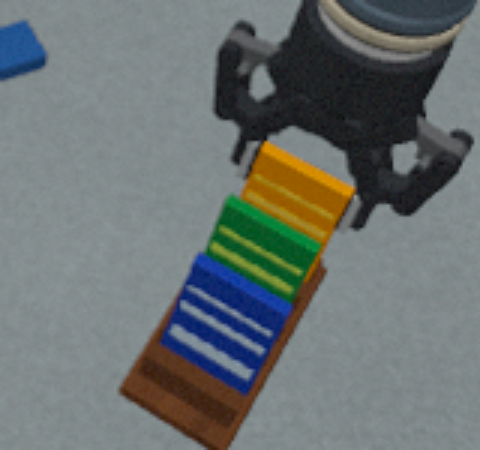

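The panel sits squarely between the fingers (gap 55 mm). Lift it straight out.

>>> step_arm(
  targets=[
    [[0,0,0],[0,-5,0],0],
    [[0,0,0],[0,-10,0],0],
    [[0,0,0],[0,-15,0],0],
    [[0,0,0],[0,-20,0],0],
    [[0,0,0],[0,-30,0],0],
    [[0,0,0],[0,-35,0],0],
    [[0,0,0],[0,-35,0],0],
    [[0,0,0],[0,-25,0],0],
    [[0,0,0],[0,0,0],0],
  ],
)

```text
time_s: 6.38
ee_pos: [0.4599, 0.3496, 0.2771]
eef_rot: [-90.2, -0.2, 94.2]
force: [-0.0, 0.1, -0.8]
finger_gap: 0.0555
```

```bash
cat > m.py <<'E'
from h import *
def amber(c,name=None):
    p,d=camera(c); 
    if name: save(name,p)
    h=cv2.cvtColor(p,cv2.COLOR_RGB2HSV).astype(int); s=read_state()
    P=cloud(c,d,(h[...,0]>14)&(h[...,0]<32)&(h[...,1]>150)&(h[...,2]>90))
    return P[np.linalg.norm(P-s['ee_pos'],axis=1)<.16]
E
python3 - <<'E'
from m import *
from fit import plane
s=read_state(); A=R.from_euler('xyz',s['eef_rot'],degrees=True).as_matrix()
for c in('scene','top'):
    P=amber(c); 
    if len(P)<30: print(c,len(P)); continue
    L=(P-s['ee_pos'])@A; print(c,len(P),np.percentile(L,[1,50,99],axis=0).round(4).tolist(),plane(L[:,[2,0,1]])[:3])
t=back([7,0,88.4+130]); print(t); go([t[0],t[1],.33],down(98.5)); go(t,R_PANEL)
E
```

```text
scene 2130 [[-0.028, -0.0319, -0.0065], [-0.0004, 0.0197, -0.0041], [0.0262, 0.0868, 0.0014]] (array([-0.00417125, -0.0007172 ,  0.02419687]), array([ 9.99992635e-01, -3.78221067e-03,  6.52499030e-04]), np.float64(0.0007390268561519765))
top 16
[ 0.57149506 -0.00264474  0.22763995]
t 6.47 turn [-0.06 -4.3  -0.03] shift [-358.5  -56.1  -86.9] F [-0.6  0.5 -1.9] gap 55.2 j [-40.  16.  -1.  99.   0.  66.  52.]
t 6.47 turn [-30.04  -4.2   -1.15] shift [-358.4   46.3  -87. ] F [-0.6  0.5 -1.9] gap 55.2 j [-40.  16.  -1.  99.   0.  66.  52.]
```

>>> step_arm(
  targets=[
    [[0,0,0],[-25,0,-6],0],
    [[0,0,0],[-45,0,-11],0],
    [[0,0,0],[-45,0,-11],0],
    [[0,0,0],[-45,0,-11],0],
    [[0,0,0],[-45,0,-11],0],
    [[0,0,0],[-45,0,-11],0],
    [[0,0,0],[-45,0,-11],0],
    [[0,0,0],[-40,0,-10],0],
    [[0,0,0],[-23,0,-6],0],
    [[-5,-1,0],[0,0,0],0],
    [[-7.5,-1,0],[0,0,0],0],
    [[-7.5,-1,0],[0,0,0],0],
    [[-6,-1,0],[0,0,0],0],
    [[-4,0,0],[0,0,0],0],
    [[0,0,0],[0,0,0],0],
  ],
)

```text
time_s: 8.35
ee_pos: [0.5706, -0.002, 0.2717]
eef_rot: [-119.7, 0.8, 98.0]
force: [0.7, 1.3, -0.8]
finger_gap: 0.055
```

Run:
```python
from h import *
go(back([7,0,88.4+130]),R_PANEL)
go(back([7,0,88.4+8]),R_PANEL)
```

```text
t 8.35 turn [-0.35  0.02 -0.95] shift [-0.1 38.7 21.1] F [ 0.7  1.3 -0.8] gap 55.0 j [-11.   2.   9. 121.  -5.  28.  99.]
t 8.35 turn [-0.35  0.02 -0.95] shift [  1.9 160.7  20.4] F [ 0.7  1.3 -0.8] gap 55.0 j [-11.   2.   9. 121.  -5.  28.  99.]
```

>>> step_arm(
  targets=[
    [[-0.3,0,-1],[1,20,10],0],
    [[0,0,0],[1,30,10],0],
    [[0,0,0],[0,30,0],0],
    [[0,0,0],[0,30,0],0],
    [[0,0,0],[0,25,0],0],
    [[0,0,0],[0,12,0],0],
    [[0,0,0],[0,0,0],0],
    [[0,0,0],[0,0,0],0],
  ],
)

```text
time_s: 9.35
ee_pos: [0.628, 0.0089, 0.139]
eef_rot: [-120.2, -0.1, 98.6]
force: [1.1, -0.8, -1.1]
finger_gap: 0.0553
```

```bash
cat > pl.py <<'E'
from m import *
from fit import plane
import sys
go(back([7,0,88.4+8]),R_PANEL)
go(back([4,0,88.4]),R_PANEL)
ims=[]
for c in('scene','top'):
    p,d=camera(c); h=cv2.cvtColor(p,cv2.COLOR_RGB2HSV).astype(int)
    P=cloud(c,d,(h[...,0]>14)&(h[...,0]<32)&(h[...,1]>170)&(h[...,2]>90)); L=(P-B_O)@B_R*1000
    L=L[(abs(L[:,0])<40)&(abs(L[:,1])<50)&(L[:,2]>-20)&(L[:,2]<170)]
    F=L[abs(L[:,0]-np.median(L[:,0]))<4]; q=plane(F)
    print(c,len(L),'face pt',q[0].round(1),'n',q[1].round(3),np.percentile(F,[1,99],axis=0).round(1).tolist())
    u,v=proj(c,back([0,0,60]))[0].astype(int); w=60; ims.append(cv2.resize(p[v-w:v+w,u-w:u+w],(390,390),interpolation=cv2.INTER_CUBIC))
save(sys.argv[1],np.hstack(ims))
E
python3 pl.py p1.png
```

```text
t 9.35 turn [0.22 0.07 0.14] shift [-3.1 16.4  5.6] F [ 1.1 -0.8 -1.1] gap 55.3 j [-17.  19.  16. 123. -43.  12. 136.]
t 9.35 turn [0.22 0.07 0.14] shift [-3.1 24.4  8.6] F [ 1.1 -0.8 -1.1] gap 55.3 j [-17.  19.  16. 123. -43.  12. 136.]
scene 1694 face pt [16.   2.7 86.2] n [ 1.  0. -0.] [[12.9, -25.3, 25.6], [19.0, 30.8, 144.8]]
top 405 face pt [16.2  2.2 88.2] n [ 1.    -0.003  0.004] [[13.0, -24.1, 25.8], [17.7, 28.7, 146.1]]
```

View pics/p1.png

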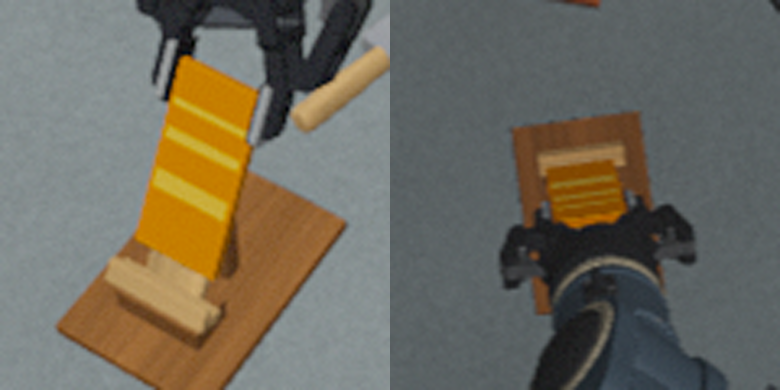

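The picture shows the panel held above the ledge, in front of the board (lip at left-crop ~165,290). The measurement puts it 8 mm off the face and 2.5 mm to +y. However, j6 has reached its 12° limit. I will reduce the tool tilt to about 22° and let the panel settle back onto the board.

```bash
cat >> h.py <<'E'
def panel_tcp(a,x,z):
    "tool pose with the panel tilted a deg less than the board, its lower back edge at x, lower front edge at height z (mm, back frame)"
    Q=R_PANEL@R.from_euler('x',a,degrees=True).as_matrix(); c,s=np.cos(np.radians(a)),np.sin(np.radians(a))
    return back([x,0,z+8*s])-Q@np.array([0,.0884,.004]),Q
E
python3 - <<'E'
from h import *
for a in(6,8,10): go(*panel_tcp(a,4,20)); go(*panel_tcp(a,3,0))
E
```

```text
t 9.45 turn [6.28 0.04 0.13] shift [-2.7  5.1 -4.4] F [ 0.2 -0.2 -1.2] gap 55.3 j [-17.  19.  16. 123. -43.  12. 136.]
t 9.45 turn [6.28 0.04 0.13] shift [-2.7 25.1 -3.3] F [ 0.2 -0.2 -1.2] gap 55.3 j [-17.  19.  16. 123. -43.  12. 136.]
t 9.45 turn [8.28 0.04 0.13] shift [-2.7  5.3 -7.5] F [ 0.2 -0.2 -1.2] gap 55.3 j [-17.  19.  16. 123. -43.  12. 136.]
t 9.45 turn [8.28 0.04 0.13] shift [-2.7 25.3 -6.4] F [ 0.2 -0.2 -1.2] gap 55.3 j [-17.  19.  16. 123. -43.  12. 136.]
t 9.45 turn [10.28  0.04  0.13] shift [ -2.7   5.7 -10.5] F [ 0.2 -0.2 -1.2] gap 55.3 j [-17.  19.  16. 123. -43.  12. 136.]
t 9.45 turn [10.28  0.04  0.13] shift [-2.7 25.7 -9.4] F [ 0.2 -0.2 -1.2] gap 55.3 j [-17.  19.  16. 123. -43.  12. 136.]
```

>>> step_arm(
  targets=[
    [[3,0,0],[-1,0,-5],0],
    [[3,0,0],[-1,0,-3],0],
    [[3,0,0],[-1,0,-1],0],
    [[0,0,0],[0,0,0],0],
    [[0,0,0],[0,0,0],0],
  ],
)

```text
time_s: 10.07
ee_pos: [0.6354, 0.0066, 0.1432]
eef_rot: [-111.2, -0.1, 98.6]
force: [-0.3, -0.1, -1.2]
finger_gap: 0.0553
```

Run:
```python
from h import *
for a in(8,): go(*panel_tcp(a,4,8)); go(*panel_tcp(a,3,0))
```

```text
t 10.07 turn [-0.75  0.02  0.14] shift [ 0.3 16.7 -2.1] F [-0.3 -0.1 -1.2] gap 55.3 j [-28.  22.  31. 116. -32.  27. 124.]
t 10.07 turn [-0.75  0.02  0.14] shift [ 0.3 24.8 -2.3] F [-0.3 -0.1 -1.2] gap 55.3 j [-28.  22.  31. 116. -32.  27. 124.]
```

>>> step_arm(
  targets=[
    [[-0.7,0,0],[0,6,-2],0],
    [[0,0,0],[0,6,0],0],
    [[0,0,0],[0,5,0],0],
    [[0,0,0],[0,3,0],0],
    [[0,0,0],[0,0,0],0],
  ],
)

```text
time_s: 10.7
ee_pos: [0.6451, 0.0079, 0.125]
eef_rot: [-111.9, -0.1, 98.6]
force: [-0.7, -0.2, -1.4]
finger_gap: 0.055
```

Run:
```python
from h import *
for a in(8,3): go(*panel_tcp(a,3,0))
```

```text
t 10.7 turn [-0.09  0.04  0.1 ] shift [0.4 4.3 0.3] F [-0.7 -0.2 -1.4] gap 55.0 j [-26.  24.  28. 116. -35.  24. 127.]
t 10.7 turn [-5.09  0.03  0.1 ] shift [0.4 5.  7.9] F [-0.7 -0.2 -1.4] gap 55.0 j [-26.  24.  28. 116. -35.  24. 127.]
```

>>> step_arm(
  targets=[
    [[-1.5,0,0],[0,0,2.5],0],
    [[-2,0,0],[0,0,3],0],
    [[-1.5,0,0],[0,0,2.5],0],
    [[0,0,0],[0,0,0],0],
    [[0,0,0],[0,0,0],0],
  ],
)

```text
time_s: 11.32
ee_pos: [0.6384, 0.0068, 0.1226]
eef_rot: [-117.0, -0.1, 98.6]
force: [-0.3, -0.4, -1.1]
finger_gap: 0.055
```

Run:
```python
from h import *
for a in(3,0): go(*panel_tcp(a,3,0))
```

```text
t 11.32 turn [-0.03  0.03  0.09] shift [0.6 5.2 1.1] F [-0.3 -0.4 -1.1] gap 55.0 j [-20.  22.  21. 120. -41.  16. 134.]
t 11.32 turn [-3.03  0.03  0.09] shift [0.6 5.5 5.7] F [-0.3 -0.4 -1.1] gap 55.0 j [-20.  22.  21. 120. -41.  16. 134.]
```

>>> step_arm(
  targets=[
    [[0,0,0],[0.5,2,1],0],
    [[0,0,0],[0,2,0],0],
    [[0,0,0],[0,1,0],0],
    [[0,0,0],[0,0,0],0],
    [[0,0,0],[0,0,0],0],
  ],
)

```text
time_s: 11.95
ee_pos: [0.6393, 0.0076, 0.1173]
eef_rot: [-116.9, -0.1, 98.6]
force: [0.2, -0.0, -1.8]
finger_gap: 0.0555
```

```bash
python3 pl.py p2.png
python3 - <<'E'
from h import *
for a in(3,0): go(*panel_tcp(a,3,0))
E
```

```text
t 11.95 turn [-3.06  0.03  0.1 ] shift [-0.1 -7.6  4.6] F [ 0.2 -0.  -1.8] gap 55.5 j [-19.  23.  20. 120. -42.  15. 135.]
t 11.95 turn [-3.06  0.03  0.1 ] shift [-0.1  0.6  7.2] F [ 0.2 -0.  -1.8] gap 55.5 j [-19.  23.  20. 120. -42.  15. 135.]
scene 1554 face pt [13.2 -0.1 62.9] n [ 0.999  0.002 -0.053] [[9.4, -27.7, 5.2], [17.0, 27.9, 120.3]]
top 276 face pt [13.1 -0.6 59.9] n [ 0.998  0.004 -0.057] [[9.5, -26.6, 2.0], [16.7, 25.9, 117.8]]
t 12.05 turn [-0.06  0.03  0.1 ] shift [-0.1  0.1 -0.5] F [ 0.4 -0.1 -1.6] gap 55.3 j [-19.  23.  20. 120. -42.  15. 135.]
t 12.05 turn [-3.06  0.03  0.1 ] shift [-0.1  0.4  4.2] F [ 0.4 -0.1 -1.6] gap 55.3 j [-19.  23.  20. 120. -42.  15. 135.]
```

View pics/p2.png

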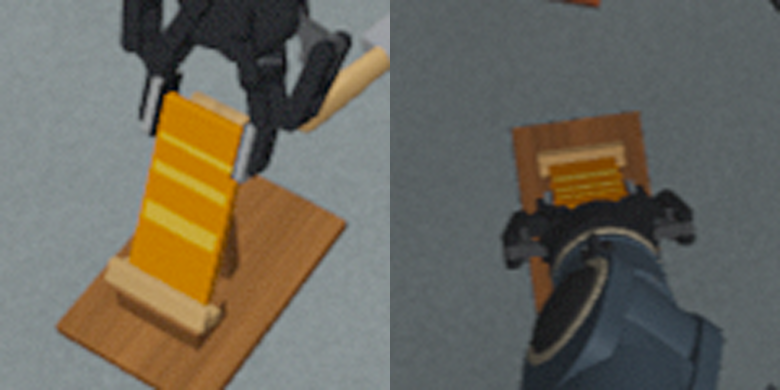

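The panel's bottom is now behind the lip (left crop ~165,275), centred, with its face at about x=10 at the bottom. Next, lower it to contact.

>>> step_arm(
  targets=[
    [[0,0,0],[0,1,0.5],0],
    [[0,0,0],[0,0.5,0.5],0],
    [[0,0,0],[0,0,0],0],
    [[0,0,0],[0,0,0],0],
  ],
)

```text
time_s: 12.55
ee_pos: [0.6394, 0.0076, 0.1167]
eef_rot: [-117.0, -0.1, 98.6]
force: [-4.5, 0.1, 6.7]
finger_gap: 0.0546
```

>>> step_arm(
  targets=[
    [[0,0,0],[0,-0.5,1.5],0],
    [[0,0,0],[0,0,1.5],0],
    [[0,0,0],[0,0,0],0],
    [[0,0,0],[0,0,0],0.75],
    [[0,0,0],[0,0,0],0.85],
    [[0,0,0],[0,0,0],0.9],
    [[0,0,0],[0,0,0],0.9],
    [[0,0,0],[0,0,0],0.9],
    [[0,0,0],[0,0,0],0.9],
    [[0,0,0],[0,0,0],0.9],
    [[0,0,0],[0,0,0],0.9],
  ],
)

```text
time_s: 13.92
ee_pos: [0.6362, 0.0072, 0.1146]
eef_rot: [-116.9, -0.1, 98.6]
force: [0.6, -0.1, 0.6]
finger_gap: 0.0768
```

```bash
python3 pl.py p3.png
```

```text
t 13.93 turn [-3.06  0.03  0.11] shift [-0.1 -8.6  0.6] F [ 0.6 -0.1  0.6] gap 76.8 j [-19.  23.  20. 120. -43.  15. 135.]
t 13.93 turn [-3.06  0.03  0.11] shift [-0.1 -0.4  3.2] F [ 0.6 -0.1  0.6] gap 76.8 j [-19.  23.  20. 120. -43.  15. 135.]
scene 1625 face pt [ 8.2  0.7 62.6] n [1.    0.004 0.   ] [[5.0, -27.2, 3.4], [11.0, 28.0, 119.7]]
top 308 face pt [ 8.3 -0.6 56.9] n [ 1.    -0.008  0.002] [[6.5, -26.9, 2.3], [10.0, 26.5, 109.9]]
```

Seated: the face is at x≈8.2, in line and centred to under 1 mm. Retract and head for the clamp.

>>> step_arm(
  targets=[
    [[0,0,0],[0,-8,0],0.9],
    [[0,0,0],[0,-20,0],0.9],
    [[0,0,0],[0,-30,0],0.9],
    [[0,0,0],[0,-35,0],0.9],
    [[0,0,0],[0,-35,0],0.9],
    [[9,0,0],[0,0,0],0.9],
    [[9,0,0],[0,0,0],0.9],
    [[9,0,0],[0,0,0],1],
    [[0,9,0],[0,0,0],1],
    [[0,9,0],[0,0,0],1],
    [[0,9,0],[0,0,0],1],
    [[0,9,0],[0,0,0],1],
    [[0,9,0],[0,0,0],1],
    [[0,9,0],[0,0,0],1],
    [[0,9,0],[0,0,0],1],
    [[0,0,0],[0,0,0],1],
  ],
)

```text
time_s: 16.02
ee_pos: [0.5786, -0.0015, 0.2289]
eef_rot: [-89.9, 0.0, 35.7]
force: [0.1, 0.6, -0.0]
finger_gap: 0.0853
```

```bash
python3 - <<'E'
from h import *
go([*CLIP,.23],down(34))
E
python3 pl.py p4.png | tail -2
```

```text
t 16.02 turn [-0.08  1.68 -0.04] shift [-238.8   -1.2 -193.5] F [ 0.1  0.6 -0. ] gap 85.3 j [-46.  26.  58. 104. -24.  64.  56.]
t 16.02 turn [-27.   -61.33 -16.43] shift [ 49.2 115.3 -25.4] F [ 0.1  0.6 -0. ] gap 85.3 j [-46.  26.  58. 104. -24.  64.  56.]
scene 1626 face pt [ 8.2  0.9 63.6] n [ 1.     0.004 -0.   ] [[4.7, -27.1, 3.7], [11.3, 28.1, 119.8]]
  return _methods._mean(a, axis=axis, dtype=dtype,
  ret = ret.dtype.type(ret / rcount)
fit.py:12: RuntimeWarning: Mean of empty slice.
  c=P.mean(0); n=np.linalg.svd(P-c,full_matrices=False)[2][2]; e=(P-c)@n; P=P[abs(e)<max(2*e.std(),.001)]
  ret = um.true_divide(
Traceback (most recent call last):
  File "pl.py", line 11, in <module>
    F=L[abs(L[:,0]-np.median(L[:,0]))<4]; q=plane(F)
                                            ~~~~~^^^
  File "fit.py", line 12, in plane
    c=P.mean(0); n=np.linalg.svd(P-c,full_matrices=False)[2][2]; e=(P-c)@n; P=P[abs(e)<max(2*e.std(),.001)]
                   ~~~~~~~~~~~~~~~~~~~~~~~~~~~~~~~~~~~~~~~~~^^^
IndexError: index 2 is out of bounds for axis 0 with size 0
```

>>> step_arm(
  targets=[
    [[0,0.7,0],[-30,0,-24],1],
    [[0,1,0],[-30,0,-24],1],
    [[0,0,0],[-30,0,-24],1],
    [[0,0,0],[-30,0,-24],1],
    [[0,0,0],[-30,0,-24],1],
    [[0,0,0],[-30,0,-24],1],
    [[0,0,0],[-30,0,-24],1],
    [[0,0,0],[-29,0,-24],1],
    [[0,0,0],[0,0,0],1],
  ],
)

```text
time_s: 17.25
ee_pos: [0.4871, -0.2983, 0.2292]
eef_rot: [-90.0, 0.0, 33.6]
force: [0.9, -0.2, -0.3]
finger_gap: 0.0855
```

Run:
```python
from h import *
go([*CLIP,.135],down(34))
```

```text
t 17.25 turn [-0.01 -0.4  -0.04] shift [ 8.9 94.2 -5.5] F [ 0.9 -0.2 -0.3] gap 85.5 j [-16.  25.  58. 105. -24.  63.  85.]
```

>>> step_arm(
  targets=[
    [[0,0,0],[9,0,-5.5],1],
    [[0,0,0],[0,10,0],1],
    [[0,0,0],[0,25,0],1],
    [[0,0,0],[0,25,0],1],
    [[0,0,0],[0,24,0],1],
    [[0,0,0],[0,10,0],1],
    [[0,0,0],[0,0,0],1],
    [[0,0,0],[0,0,0],1],
  ],
)

```text
time_s: 18.25
ee_pos: [0.5002, -0.2945, 0.1352]
eef_rot: [-90.0, -0.0, 33.9]
force: [0.1, -0.2, -0.6]
finger_gap: 0.0855
```

Run:
```python
from h import *
go([*CLIP,.135],down(34))
ims=[]
for c in('scene','top'):
    p,d=camera(c); u,v=proj(c,[*CLIP,.135])[0].astype(int); w=50; ims.append(cv2.resize(p[v-w:v+w,u-w:u+w],(390,390),interpolation=cv2.INTER_CUBIC))
    h=cv2.cvtColor(p,cv2.COLOR_RGB2HSV).astype(int)
    P=cloud(c,d,((h[...,0]<6)|(h[...,0]>174))&(h[...,1]>150)); L=(P-np.r_[CLIP,.112])@R.from_euler('z',34,degrees=True).as_matrix()*1000
    L=L[(abs(L[:,0])<50)&(abs(L[:,1])<40)&(L[:,2]>-60)&(L[:,2]<90)]; print(c,len(L),L.min(0).round(),L.max(0).round())
save('c1.png',np.hstack(ims))
```

```text
t 18.25 turn [-0.02 -0.1   0.01] shift [-4.2  0.2 -1.5] F [ 0.1 -0.2 -0.6] gap 85.5 j [-11.  32.  52. 109. -31.  54.  90.]
scene 534 [-38. -18. -42.] [50. 21. 87.]
top 41 [ 10.  -1. -25.] [26. 18. 70.]
```

View pics/c1.png

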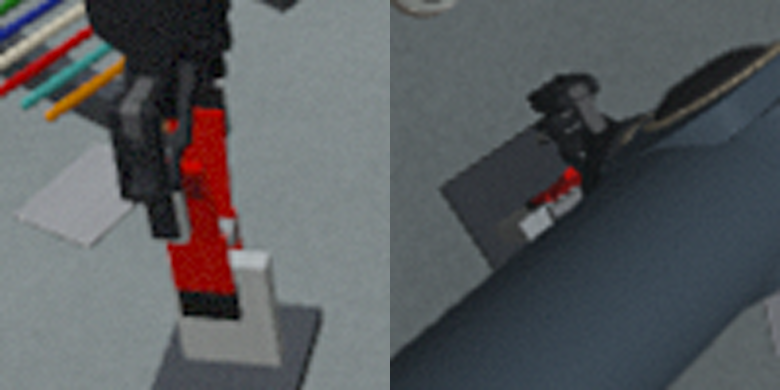

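Run:
```python
from h import *
s=read_state(); A=R.from_euler('xyz',s['eef_rot'],degrees=True).as_matrix()
p,d=camera('scene'); C=cloud('scene',d); h=cv2.cvtColor(p,cv2.COLOR_RGB2HSV).astype(int); v,u=np.nonzero(d>0); H=h[v,u]
L=(C-s['ee_pos'])@A*1000
m=(abs(L[:,0])<75)&(abs(L[:,2])<45)&(L[:,1]<10)&(L[:,1]>-45)
red=((H[:,0]<6)|(H[:,0]>174))&(H[:,1]>150)
for n,q in(('red',m&red),('finger',m&~red&(L[:,0]>30))): print(n,q.sum(),np.percentile(L[q],[2,25,50,75,98],axis=0).round(1).tolist())
w=50;cu,cv=proj('scene',[*CLIP,.135])[0].astype(int); im=cv2.resize(p[cv-w:cv+w,cu-w:cu+w],(600,600),interpolation=cv2.INTER_CUBIC)
for x in(43,57,-43):
    Q=np.array([[x,a,b] for a,b in((-13,-11),(-13,11),(-30,11),(-30,-11))])/1000@A.T+s['ee_pos']
    q=((proj('scene',Q)-[cu-w,cv-w])*6).astype(int); cv2.polylines(im,[q],True,(0,255,255) if x>0 else (255,0,255),1)
save('c2.png',im)
```

```text
red 294 [[-29.0, -44.3, -11.4], [-23.0, -34.4, 3.0], [-17.9, -21.5, 7.3], [14.9, -8.0, 11.2], [23.0, 8.8, 14.7]]
finger 107 [[45.5, -44.5, -11.3], [48.6, -39.3, -2.2], [52.6, -31.7, 3.8], [55.2, -24.9, 7.2], [58.0, -13.7, 10.9]]
```

View pics/c2.png

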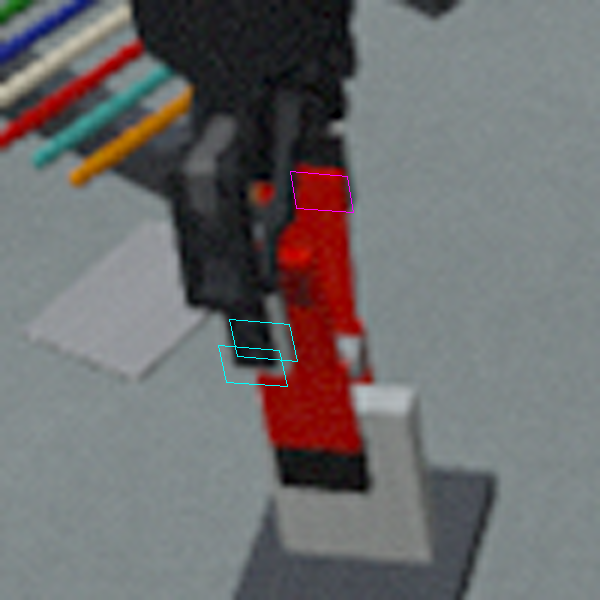

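The overlay shows the finger where kinematics puts it, straddling the handles, with the clamp centred about 4 mm to tool −x. Centre on it and squeeze.

>>> step_arm(
  targets=[
    [[0,0,0],[-4,0,-1],1],
    [[0,0,0],[0,0,0],1],
    [[0,0,0],[0,0,0],0],
    [[0,0,0],[0,0,0],0],
    [[0,0,0],[0,0,0],0],
    [[0,0,0],[0,0,0],0],
    [[0,0,0],[0,0,0],0],
    [[0,0,0],[0,0,0],0],
    [[0,0,0],[0,0,0],0],
  ],
  force=35,
)

```text
time_s: 19.52
ee_pos: [0.4968, -0.2973, 0.1344]
eef_rot: [-89.9, 0.0, 33.9]
force: [-0.2, 0.1, -0.2]
finger_gap: 0.0244
```

>>> step_arm(
  targets=[
    [[0,0,0],[0,-5,0],0],
    [[0,0,0],[0,-12,0],0],
    [[0,0,0],[0,-25,0],0],
    [[0,0,0],[0,-30,0],0],
    [[0,0,0],[0,-35,0],0],
    [[0,0,0],[0,-30,0],0],
    [[0,0,0],[0,-15,0],0],
    [[0,0,0],[0,0,0],0],
    [[0,0,0],[0,0,0],0],
  ],
)

```text
time_s: 20.65
ee_pos: [0.4965, -0.2968, 0.2853]
eef_rot: [-89.8, 0.1, 33.9]
force: [-0.1, 0.2, -1.8]
finger_gap: 0.0245
```

```bash
cat > cl.py <<'E'
from h import *
import sys
s=read_state(); A=R.from_euler('xyz',s['eef_rot'],degrees=True).as_matrix()
ims=[]
for c in('scene','top'):
    p,d=camera(c); C=cloud(c,d); h=cv2.cvtColor(p,cv2.COLOR_RGB2HSV).astype(int); v,u=np.nonzero(d>0); H=h[v,u]
    L=(C-s['ee_pos'])@A*1000; m=(abs(L[:,0])<40)&(abs(L[:,2])<40)&(L[:,1]<110)&(L[:,1]>-60)&((H[:,0]<6)|(H[:,0]>174))&(H[:,1]>150)
    if m.sum()>5: print(c,m.sum(),np.percentile(L[m],[1,50,99],axis=0).round(1).tolist())
    w=60;cu,cv=proj(c,s['ee_pos']+A[:,1]*.03)[0].astype(int); ims.append(cv2.resize(p[cv-w:cv+w,cu-w:cu+w],(390,390),interpolation=cv2.INTER_CUBIC))
save(sys.argv[1],np.hstack(ims))
# clip on easel: pin at back x=1,y=0, z=120+pin
for pin in (90,20): go(back([1,0,120+pin+23]),R_CLIP)
E
python3 cl.py c3.png
```

```text
scene 661 [[-16.6, -47.5, -18.4], [13.7, 23.8, 6.1], [21.0, 63.2, 16.8]]
top 141 [[-16.7, -43.2, -12.4], [10.8, 20.4, 10.9], [19.3, 66.9, 16.4]]
t 20.75 turn [ -6.83  24.74 -29.65] shift [215.1  48.3 207.7] F [ 0.3 -0.7 -0.7] gap 24.3 j [-17.  23.  60. 100. -21.  70.  82.]
t 20.75 turn [ -6.83  24.74 -29.65] shift [246.8 108.8 192.5] F [ 0.3 -0.7 -0.7] gap 24.3 j [-17.  23.  60. 100. -21.  70.  82.]
```

View pics/c3.png

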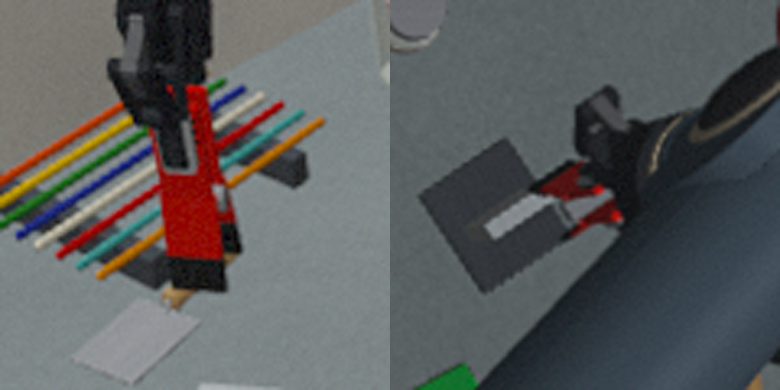

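The clamp is squeezed open and clear of the post. The pads splay evenly in both crops. Move it over to the easel.

>>> step_arm(
  targets=[
    [[0,0,0],[15,0,14],0],
    [[0,0,0],[27,0,26],0],
    [[0,0,0],[27,0,26],0],
    [[0,0,0],[27,0,26],0],
    [[0,0,0],[27,0,26],0],
    [[0,0,0],[27,0,26],0],
    [[0,0,0],[27,0,26],0],
    [[0,0,0],[25,0,25],0],
    [[0,0,0],[13,0,13],0],
    [[0,8,0],[0,0,0],0],
    [[0,9,0],[0,0,0],0],
    [[0,8.5,0],[0,0,0],0],
    [[0,0,-6],[0,0,0],0],
    [[0,0,-8],[0,0,0],0],
    [[0,0,-8],[0,0,0],0],
    [[0,0,-8],[0,0,0],0],
    [[0,0,0],[0,0,0],0],
    [[0,0,0],[0,0,0],0],
  ],
)

```text
time_s: 23.0
ee_pos: [0.5604, -0.0053, 0.2874]
eef_rot: [-90.0, -29.9, 8.3]
force: [0.9, 0.1, -0.9]
finger_gap: 0.0243
```

```bash
python3 cl.py c4.png
```

```text
scene 1056 [[-17.6, -41.5, -19.0], [12.5, 23.6, 6.7], [20.9, 62.5, 16.7]]
top 136 [[-2.0, -33.8, -18.0], [17.5, 44.3, 1.1], [21.8, 64.8, 15.4]]
t 23.1 turn [ 0.23 -0.1  -0.13] shift [-26.4  42.6   1.2] F [-0.6 -0.4 -0.5] gap 24.5 j [-71.  -5.  68. 122.   4.  30.   3.]
t 23.1 turn [ 0.23 -0.1  -0.13] shift [-26.2 112.6   1.5] F [-0.6 -0.4 -0.5] gap 24.5 j [-71.  -5.  68. 122.   4.  30.   3.]
```

>>> step_arm(
  targets=[
    [[0,0,0],[-8,5,0],0],
    [[0,0,0],[-10,10,1],0],
    [[0,0,0],[-8,15,0],0],
    [[0,0,0],[0,10,0],0],
    [[0,0,0],[0,0,0],0],
    [[0,0,0],[0,0,0],0],
  ],
)

```text
time_s: 23.85
ee_pos: [0.5569, -0.0048, 0.239]
eef_rot: [-90.0, -29.9, 8.4]
force: [0.1, -0.1, -1.3]
finger_gap: 0.0242
```

```bash
python3 cl.py c5.png; python3 pl.py c6.png |tail -2
```

```text
scene 962 [[-16.5, -41.6, -18.7], [12.6, 23.3, 6.7], [20.9, 62.4, 16.7]]
top 138 [[11.1, -51.4, -18.6], [16.7, 43.2, 1.2], [38.3, 64.6, 15.4]]
t 23.95 turn [-0.   -0.14 -0.08] shift [ 0.8  2.9 -0.4] F [-0.8  0.1 -0.8] gap 25.0 j [-69.   5.  73. 127. -25.  24.  31.]
t 23.95 turn [-0.   -0.14 -0.08] shift [ 0.9 72.9 -0.4] F [-0.8  0.1 -0.8] gap 25.0 j [-69.   5.  73. 127. -25.  24.  31.]
scene 1630 face pt [ 8.2  0.7 63.2] n [ 1. -0.  0.] [[4.7, -26.9, 3.9], [11.3, 28.2, 120.0]]
top 348 face pt [ 8.2 -0.2 59.1] n [ 1.    -0.003 -0.001] [[6.1, -26.9, 0.3], [10.1, 26.1, 119.6]]
```

View pics/c5.png

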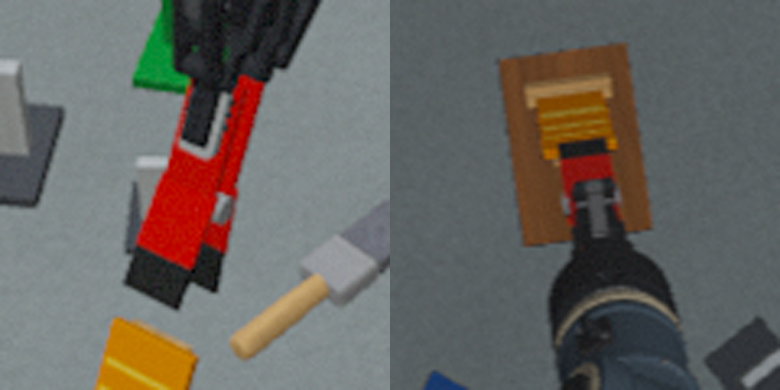

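Alignment is good: the clamp is above the panel top in both crops and the panel is still seated. But j3 is at 73 of 73.8°, so before inserting I will unwind the elbow. I will go left while the arm is folded, and come back right with it stretched out.

>>> step_arm(
  targets=[
    [[0,0,0],[0,-20,0],0],
    [[0,0,0],[0,-30,10],0],
    [[0,0,0],[0,0,35],0],
    [[0,0,0],[0,0,40],0],
    [[0,0,0],[0,0,40],0],
    [[0,0,0],[0,0,40],0],
    [[0,0,0],[0,0,40],0],
    [[0,0,0],[0,0,40],0],
    [[0,0,0],[0,0,0],0],
  ],
)

```text
time_s: 25.18
ee_pos: [0.4988, 0.24, 0.2657]
eef_rot: [-89.1, -28.8, 8.8]
force: [0.2, -0.6, -1.1]
finger_gap: 0.0242
```

```bash
python3 -c "
from h import *
go(back([1,0,233]),R_CLIP); print(read_state()['ee_pos'])"
```

```text
t 25.18 turn [-1.04  0.29 -1.21] shift [   5.6   31.7 -251.4] F [ 0.2 -0.6 -1.1] gap 24.2 j [-73.   1.  37. 123.  22.  32. -43.]
[0.49875538 0.23999466 0.26573813]
```

>>> step_arm(
  targets=[
    [[0,0,7],[0,0,0],0],
    [[0,0,8],[0,0,0],0],
    [[0,0,7],[0,0,0],0],
    [[0,0,7],[0,0,0],0],
    [[0,0,0],[30,0,0],0],
    [[0,0,0],[45,0,0],0],
    [[0,0,0],[45,0,0],0],
    [[0,0,0],[40,0,-20],0],
    [[0,0,0],[0,0,-40],0],
    [[0,0,0],[0,0,-40],0],
    [[0,0,0],[0,0,-40],0],
    [[0,0,0],[0,0,-40],0],
    [[0,0,0],[0,0,-40],0],
    [[0,0,0],[0,0,-30],0],
    [[0,0,0],[0,0,0],0],
  ],
)

```text
time_s: 27.05
ee_pos: [0.696, 0.0085, 0.262]
eef_rot: [-89.4, 0.2, 8.5]
force: [-0.7, 0.8, -0.1]
finger_gap: 0.0244
```

```bash
python3 -c "
from h import *
go(back([1,0,233]),R_CLIP); print(read_state()['ee_pos'],read_state()['eef_rot'])"
```

```text
t 27.05 turn [ -0.56  -0.16 -30.24] shift [-137.2   25.4    7.1] F [-0.7  0.8 -0.1] gap 24.4 j [-29.  32.  39.  84. -21.  72.  21.]
[0.69598795 0.00849545 0.26201446] [-89.42106761   0.24417939   8.49758571]
```

>>> step_arm(
  targets=[
    [[0,0,0],[-20,0,2],0],
    [[0,0,0],[-40,0,3],0],
    [[0,0,0],[-40,0,2],0],
    [[0,0,0],[-37,0,0],0],
    [[0,0,-7],[0,0,0],0],
    [[-0.5,0,-8],[0,0,0],0],
    [[0,0,-8],[0,0,0],0],
    [[0,0,-7],[0,0,0],0],
    [[0,0,0],[0,0,0],0],
    [[0,0,0],[0,0,0],0],
  ],
)

```text
time_s: 28.3
ee_pos: [0.5608, 0.0001, 0.263]
eef_rot: [-89.7, -29.7, 8.7]
force: [1.2, 0.2, -0.9]
finger_gap: 0.0242
```

```bash
python3 cl.py c7.png
```

```text
scene 1008 [[-16.2, -41.5, -18.6], [12.7, 23.8, 6.8], [21.0, 62.6, 16.5]]
top 133 [[11.1, -50.2, -17.9], [17.1, 44.2, 1.8], [33.6, 63.2, 15.4]]
t 28.4 turn [-0.32  0.2  -0.26] shift [-15.   20.8  -4.1] F [-0.3  0.1 -1.7] gap 24.2 j [-43.   1.  42. 124. -11.  27.  16.]
t 28.4 turn [-0.32  0.2  -0.26] shift [-14.7  90.8  -4.5] F [-0.3  0.1 -1.7] gap 24.2 j [-43.   1.  42. 124. -11.  27.  16.]
```

>>> step_arm(
  targets=[
    [[0,0,0],[-8,5,-2],0],
    [[0,0,0],[-7,10,-2],0],
    [[0,0,0],[0,10,0],0],
    [[0,0,0],[0,15,0],0],
    [[0,0,0],[0,10,0],0],
    [[0,0,0],[0,0,0],0],
    [[0,0,0],[0,0,0],0],
  ],
)

```text
time_s: 29.28
ee_pos: [0.572, -0.0027, 0.2109]
eef_rot: [-89.8, -29.7, 8.7]
force: [-0.9, 0.6, -0.6]
finger_gap: 0.0242
```

```bash
python3 cl.py c8.png; python3 pl.py c9.png |tail -2
```

```text
scene 920 [[-16.5, -41.7, -18.5], [12.6, 23.9, 6.6], [21.2, 63.5, 16.5]]
top 116 [[-5.5, -46.7, -18.0], [17.0, 44.0, 1.9], [25.3, 65.3, 15.1]]
t 29.38 turn [-0.35  0.14 -0.28] shift [  1.5 -29.1   0.2] F [ 0.2  0.3 -1.2] gap 24.2 j [-38.   8.  40. 126. -29.  21.  33.]
t 29.38 turn [-0.35  0.14 -0.28] shift [ 1.9 40.9 -0.2] F [ 0.2  0.3 -1.2] gap 24.2 j [-38.   8.  40. 126. -29.  21.  33.]
scene 1533 face pt [ 8.1  1.1 59.3] n [ 1.    -0.001  0.001] [[4.7, -27.2, 3.2], [11.2, 28.1, 118.2]]
top 282 face pt [ 8.2  0.4 52.1] n [ 1.    -0.003  0.002] [[5.6, -26.8, 0.6], [10.1, 27.2, 122.8]]
```

View pics/c8.png

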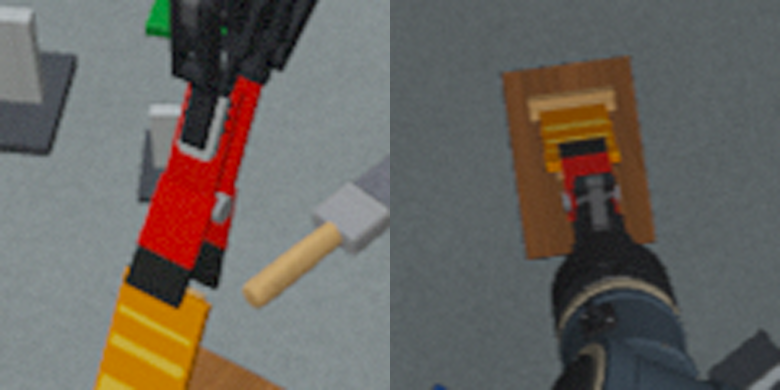

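The front jaw is just in front of the panel's top edge and the rear jaw is behind the board (left crop ~165,280 and 205,265). It is centred. Lower it further.

>>> step_arm(
  targets=[
    [[0,0,0],[1.5,5,0],0],
    [[0,0,0],[0,8,0],0],
    [[0,0,0],[0,8,0],0],
    [[0,0,0],[0,0,0],0],
    [[0,0,0],[0,0,0],0],
  ],
)

```text
time_s: 30.1
ee_pos: [0.5836, -0.0007, 0.1935]
eef_rot: [-89.7, -29.7, 8.7]
force: [-0.2, -0.3, -0.6]
finger_gap: 0.0244
```

```bash
python3 cl.py c10.png|tail -1; python3 pl.py c11.png |tail -2
```

```text
t 30.2 turn [-0.36  0.14 -0.27] shift [ 0.4 19.9 -0.3] F [ 0.2  0.4 -1.2] gap 24.0 j [-34.  11.  36. 125. -35.  19.  39.]
scene 1330 face pt [ 8.2  2.5 52.3] n [ 1.     0.008 -0.001] [[4.7, -27.2, 3.5], [11.1, 28.3, 118.5]]
top 226 face pt [ 8.1  0.8 45.4] n [1.    0.007 0.   ] [[4.8, -26.9, 2.0], [10.2, 27.1, 120.8]]
```

>>> step_arm(
  targets=[
    [[0,0,0],[0.5,6,0],0],
    [[0,0,0],[0,8,0],0],
    [[0,0,0],[0,6,0],0],
    [[0,0,0],[0,0,0],0],
    [[0,0,0],[0,0,0],0],
  ],
)

```text
time_s: 30.92
ee_pos: [0.5938, 0.0009, 0.1763]
eef_rot: [-89.7, -29.7, 8.7]
force: [-0.4, -0.3, -1.4]
finger_gap: 0.024
```

```bash
python3 cl.py c12.png; python3 pl.py c13.png |tail -2
```

```text
scene 820 [[-12.2, -42.2, -18.2], [12.9, 21.9, 5.9], [21.1, 62.9, 16.0]]
top 93 [[9.2, -53.7, -18.1], [17.5, 45.8, 1.0], [37.5, 64.1, 15.1]]
t 31.02 turn [-0.36  0.14 -0.28] shift [ -0.4 -70.2   0.1] F [-0.9  0.3 -1.8] gap 24.4 j [-30.  13.  32. 125. -41.  18.  44.]
t 31.02 turn [-0.36  0.14 -0.28] shift [-0.  -0.2 -0.4] F [-0.9  0.3 -1.8] gap 24.4 j [-30.  13.  32. 125. -41.  18.  44.]
scene 1166 face pt [ 8.2  3.7 47.9] n [ 1.     0.005 -0.002] [[4.6, -27.6, 3.0], [11.1, 28.2, 119.3]]
top 186 face pt [ 8.   1.9 46.6] n [ 1.    -0.004  0.   ] [[5.2, -27.0, -0.6], [10.1, 27.2, 120.8]]
```

View pics/c12.png

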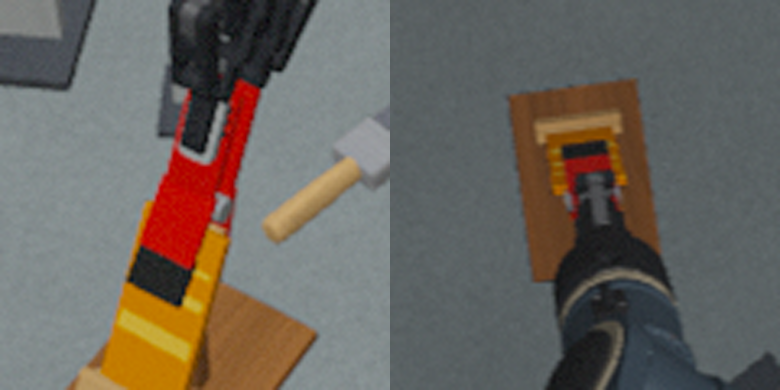

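The jaws straddle panel and board, with the pin about 20 mm above the edge. Open gradually.

>>> step_arm(
  targets=[
    [[0,0,0],[0,0,0],0.4],
    [[0,0,0],[0,0,0],0.5],
    [[0,0,0],[0,0,0],0.6],
    [[0,0,0],[0,0,0],0.8],
    [[0,0,0],[0,0,0],1],
    [[0,0,0],[0,0,0],1],
    [[0,0,0],[0,0,0],1],
    [[0,0,0],[0,0,0],1],
  ],
)

```text
time_s: 32.12
ee_pos: [0.5937, 0.0011, 0.1763]
eef_rot: [-89.7, -29.7, 8.7]
force: [-0.4, -0.3, -0.3]
finger_gap: 0.0855
```

```bash
python3 cl.py d1.png; python3 pl.py d2.png |tail -2
```

```text
scene 1051 [[-22.9, -45.5, -18.5], [13.9, 4.6, 4.6], [26.6, 59.1, 16.1]]
top 16 [[-6.8, -10.0, 7.3], [14.5, 28.0, 12.1], [20.2, 62.3, 14.4]]
t 32.23 turn [-0.36  0.15 -0.3 ] shift [ -0.2 -70.3   0. ] F [-0.  -0.   0.3] gap 85.6 j [-30.  13.  32. 125. -41.  18.  44.]
t 32.23 turn [-0.36  0.15 -0.3 ] shift [ 0.1 -0.3 -0.4] F [-0.  -0.   0.3] gap 85.6 j [-30.  13.  32. 125. -41.  18.  44.]
scene 1227 face pt [ 8.2  2.2 50.9] n [ 1.    -0.002  0.001] [[4.9, -27.7, 3.3], [11.4, 28.4, 119.2]]
top 206 face pt [ 8.2  1.4 46.9] n [ 1.     0.004 -0.002] [[5.1, -27.1, -0.5], [10.1, 26.8, 120.8]]
```

Handles now spread (−23 to 27 mm), so the clamp is shut, and the panel has not moved. Retract along the tool axis.

>>> step_arm(
  targets=[
    [[0,0,0],[0,-5,0],1],
    [[0,0,0],[0,-15,0],1],
    [[0,0,0],[0,-25,0],1],
    [[0,0,0],[0,-30,0],1],
    [[0,0,0],[0,-30,0],1],
    [[0,0,0],[0,-15,0],1],
    [[0,0,0],[0,0,0],1],
    [[0,0,0],[0,0,0],1],
    [[0,0,0],[0,0,0],1],
  ],
)

```text
time_s: 33.45
ee_pos: [0.5349, -0.0085, 0.2797]
eef_rot: [-89.8, -29.6, 8.7]
force: [-0.0, -0.6, 0.3]
finger_gap: 0.0854
```

```bash
python3 pl.py d3.png
python3 - <<'E'
from h import *
s=read_state(); print(s['dq'].round(2))
for c in('scene','top'):
    p,d=camera(c); h=cv2.cvtColor(p,cv2.COLOR_RGB2HSV).astype(int)
    L=(cloud(c,d,((h[...,0]<6)|(h[...,0]>174))&(h[...,1]>150))-B_O)@B_R*1000
    L=L[(abs(L[:,0])<50)&(abs(L[:,1])<40)&(L[:,2]>60)&(L[:,2]<230)]; print(c,'clip in back',len(L),np.percentile(L,[1,50,99],axis=0).round(1).tolist())
    print([(n,np.round(r[0]['location'])) for n in('clip','clip_handles') if (r:=landmark_of(c,n))], proj(c,back([1,0,140])).round(0),proj(c,back([1,0,182])).round(0))
    for n in 'brush matches spool jar blue green'.split():
        for r in outline_of(c,n)[:1]: print(n,np.median(cloud(c,d,r['region']),0).round(3))
E
```

```text
t 33.45 turn [-5.600e-01 -8.985e+01 -7.000e-02] shift [  7.4 185.5  -0.6] F [-0.  -0.6  0.3] gap 85.4 j [-48.  -5.  45. 125.   0.  29.   6.]
t 33.45 turn [-5.600e-01 -8.985e+01 -7.000e-02] shift [  4.5 193.6  -0.6] F [-0.  -0.6  0.3] gap 85.4 j [-48.  -5.  45. 125.   0.  29.   6.]
scene 1250 face pt [ 8.1  2.3 49.6] n [ 1.    -0.002 -0.   ] [[4.8, -27.6, 2.6], [11.3, 28.3, 118.8]]
top 255 face pt [ 8.2  0.6 47.4] n [1.    0.001 0.002] [[5.2, -26.9, 1.2], [10.1, 27.1, 121.3]]
[ 0.03 -0.13 -0.05 -0.12  0.11 -0.02 -0.04]
scene clip in back 1236 [[-21.5, -17.5, 103.8], [15.7, 2.6, 165.3], [28.0, 16.5, 207.8]]
[('clip', array([239., 228.])), ('clip_handles', array([241., 204.]))] [[238. 225.]] [[243. 205.]]
brush [ 0.422 -0.016  0.017]
matches [0.425 0.124 0.015]
spool [0.653 0.22  0.049]
jar [ 0.666 -0.199  0.051]
blue [0.554 0.356 0.092]
green [0.509 0.351 0.109]
top clip in back 199 [[-20.7, -18.2, 99.7], [15.5, 2.9, 150.0], [27.9, 15.1, 209.9]]
[('clip', array([277., 167.])), ('clip_handles', array([277., 173.]))] [[274. 165.]] [[276. 172.]]
matches [0.419 0.119 0.015]
spool [0.643 0.214 0.048]
jar [ 0.653 -0.209  0.068]
blue [0.547 0.35  0.108]
green [0.502 0.344 0.116]
```

```bash
python3 -c "
from station import *
print(sign_off())"
```

```text
the job is handed in; nothing more can be done
None
```

The amber panel is standing on the easel ledge against the backboard, and the red clamp is shut over the middle of the top edge. I handed the job in at about 34 s of the 66 s allowed. No verdict is reported.

**Last checks (both cameras agreed):**
- **Panel:** its face is about 8.2 mm off the board (8 mm is ideal). It is within about 1 mm of centre and in line with the board.
- **Clamp:** its pin is about 21 mm above the top edge and within about 1 mm of centre. The handles measured about 49 mm across on the last look, against about 37 mm while squeezed. I took that as the jaws being shut. I did not measure the grip forces on panel and board directly.
- **Other things:** the blue and green panels, blue box, spool and jar were found within a few mm of where they started. The top camera did not find the brush in the final check, but the scene camera did, within about 1 mm of its start.
- **Robot:** gripper open and clear, at rest, with about zero force on the tool.

**Where it did not go to plan:**
- Joint 6 reached its 12° limit during placing, so I set the panel down tilted 3° less than the board. It settled flush when released.
- Joint 3 came within 1° of its limit before the clamping, so I moved the arm out and back to unwind it.
- I had used up the 12 pictures, so I could not view the last one. The final checks rest on depth measurements and network detections.

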